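Spot-check the copper board's temperature and hang up the thermometer

ROBOT

A 7-joint arm with a two-finger parallel gripper is mounted at the origin on the work surface. World frame = base frame: x ahead of the robot, y to its left, z up, the work surface at z = 0. Lengths are in m, angles in rad, forces in N, time in s.
With the tool pointing down it reaches from about 0.425 to 0.875 m from the base axis. Payload 9.9 kg.
Tool frame: the origin (TCP) lies between the finger pads, 19 mm behind the fingertips; this is the grasp point; z points along the fingers, y is the direction in which the jaws open and shut (so a half turn about z gives the same grasp; the last joint's range is limited). The gripper opens to 85 mm and grips with 20 to 120 N. Pads are 22 mm wide; open, the fingers measure 114 mm over their backs; the gripper's body (76 mm by 85 mm) begins 54 mm behind the grasp point. The pads swing forward as they close: fully open they stand 13 mm farther back than shut.
Start: joints at [1.242, 0.576, 0.025, 1.437, -0.015, 1.129, -0.057], TCP at [0.164, -0.655, 0.25] pointing down, gripper open.
Joint ranges: [-2.76, 2.76], [-0.34, 2.15], [-1.52, 1.57], [0.19, 2.46], [-1.09, 4.23], [0.17, 1.99], [-2.82, 2.82]. Speed limits (rad/s): [2.22, 2.22, 3.01, 3.01, 3.14, 3.14, 3.14].

INTERFACE

Orientations are given as a rotation vector (axis times angle).
In Python, from cell import sensors, viewer, order gives the robot as it stands.
- The arm moves only by the tool play_rows, never from a script. Its argument "deltas" is a list of rows, each a list of 2 entries, a list of its own where there are three numbers: the shift along the tool's x, y, z in mm, then the turn, a rotation vector about the tool's x, y, z in degrees. In form: [[[dx, dy, dz], [wx, wy, wz]], ...]. A call has 1 to 5 rows; each row is the pose to reach, as a shift and turn from the pose commanded when the call began, along the tool's axes at that moment; what a row does not reach only later rows make up. A row lasts 1/8 s, in which the tool goes at most 62.5 mm and 10.7 degrees, less where a joint would pass 70% of its speed; a pose out of reach is approached as far as the arm can. A call with a gripper value outside its range is refused whole. "jaw" is the opening, from 0 (shut) to 1 (fully open), set as the call begins (left out, the last holds). The fingers move at their own pace and stop on an object; the grip force is fixed at half the most. Time passes only in rows, so rows that repeat a pose let the fingers close. It gives the time, the measured TCP pose, the force and the opening at its end, in the units of the state.
- sensors.get_state(): the state, without advancing time (a new reading comes with each control period).
- viewer.capture(name): name is "scene" or "side" or "wrist"; returns a dict with "image" (480x640x3 uint8, red, green, blue), "vfov" (degrees; the focal length in pixels is half the picture's height over the tangent of half this angle, whatever the lens; pixels are square), "cx", "cy" (the principal point, pixels), "extrinsics" (4x4, takes a point from world to camera coordinates). Camera axes: x right, y down, z forward; pixel columns grow to the right and rows downward; lengths in m; the calibration is good to about 2 mm. The wrist camera is an equidistant fisheye: a pixel r from the principal point sees the ray r / f radians off the axis. A picture is of the moment at which its call begins. There is no depth.
- order.hand_in(): hands the job in, once; it reports no verdict.
The state is a dict: "clock": time; "joint_positions": joint angles; "joint_vel": joint speeds; "effort": joint torques, N m; "position": TCP position; "eef_rot": TCP orientation; "contact_force": force on the tool from outside, world axes, zero at the start; "wrist_torque": the same for the moment, N m; "finger_gap": finger opening in m.
Only numpy, scipy, OpenCV 4.12 (cv2) and the standard library are available. Lean on these libraries where they do the work, as an engineer would, in place of code of your own. Each camera call takes 0.05 s, during which the arm holds its last target. There are 200 camera calls.

TASK

Pick up the yellow infrared thermometer and point its lens squarely at the black dot on the copper board, from about 10 cm away, holding it steady there for three seconds without touching the board. Then hang it over the steel rail, with the bar in the notch between its handle and its front guard, set it down gently and let go. Leave everything else on the bench as it is.

Things in the scene. Friction and masses are not known exactly. Their poses are not given: they have to be found in the camera images.
- thermometer: Yellow pistol-shaped infrared thermometer, 170 mm tall, 0.3 kg, standing on its foot. Origin at foot underside; x forward (where it looks), z up. In its frame, mm: grey foot x -75 to -7, y +-28, z 0 to 16; handle x -37 to -7, y +-15, up to z 130; flat-sided head x -50 to 40, y +-17, z 130 to 170, to be gripped across y from above. Mass centre x -17, z 65.
- grip (a point): Good point for the TCP when gripping the thermometer's head from above: in its frame x -15, y 0, z 157 mm.
- notch (a point): Top of the hanging notch under the head (thermometer frame x 2.5, y 0, z 130 mm); rests on top of the rail's bar. The notch lies between the handle's front (x -7) and a grey guard prong (back face x 14 at the top, x 23 at its tip, z 90; 6 mm thick). Open downwards; nothing below it, so it can be lowered straight over the bar.
- lens: Grey round nose, 33 mm across, with a red lens at its end, fixed to the thermometer's head and pointing forward and 45 degrees down. Origin at the lens's centre (thermometer frame x 62, y 0, z 127 mm); z is the line of sight out of the lens, (0.707, 0, -0.707) in the thermometer's frame.
- copper_board: Copper-faced circuit board, 100 x 80 mm, on a white backing plate (110 x 90 mm) on a fixed wooden easel with a foot 110 x 120 mm. Origin at the centre of its face, about 125 mm above the bench; z is the outward normal, 45 degrees up and to the easel's front; x runs up the slope, y along its width.
- dot (a point): Centre of the matt black dot, 30 mm across, in the middle of the copper board's face: the spot to measure.
- green_board: Green circuit board of the same size on the other fixed easel; not to be measured. Origin and axes as for the copper board.
- rail: Fixed free-standing steel rail: a level flat bar on edge, 12 mm thick and 30 mm high, 260 mm long, along this frame's y, on two square posts at its ends. Origin on the bench below the bar's middle; top of the bar at z = 205 mm, its underside at 175 mm. The thermometer may hang facing either way.
- dish_a: Clear open dish 150 x 110 x 45 mm; a bystander. Origin under its centre.
- dish_b: Clear open dish 150 x 110 x 45 mm; a bystander. Origin under its centre.
- sponge: Purple pad 85 x 55 x 18 mm; a bystander. Origin under its centre.
- brush: Brush lying on the bench, about 200 mm long; a bystander. Handle to -x.
- bottle_blue: A clear bottle with a blue cap, 66 mm across, 210 mm tall; a bystander. Origin under its centre.
- bottle_red: A clear bottle with a red cap, 66 mm across, 210 mm tall; a bystander. Origin under its centre.
There are look-alikes about, which are no part of the job. Of the things that look like the thermometer, the smaller one is meant.

How it is judged:
By the outcome, as a careful person would: the job done as asked, in the order asked, and still so for the second after the job is handed in, with the robot touching nothing.
It also fails if it takes over 56 s, if anything falls off the work surface, if the arm or the gripper's body presses on something with over 40 N, if the wrist force passes 120 N, or if a joint passes its speed limit or range.

## Working session

There is one attempt and no reset: what is moved stays moved. The work goes in short steps, Python scripts to look and compute and a tool call to move; the robot and the scene stay as the last step left them, time stands still between calls to the robot, and variables do not carry over. Pictures are saved under pics/ and viewed, about 8 in all and at most 12, crops included, and the job is handed in when it is done.

Besides the shell and the picture viewer there is one more tool, called by a JSON object that holds its "method" and its "body", one argument or row to a line. play_rows: Moves the arm, as the interface text tells. Its arguments: {"type":"object","properties":{"deltas":{"type":"array","items":{"type":"array"}},"jaw":{"type":"number"}},"required":["deltas"]}

```bash
mkdir -p pics; ls; cat > h.py <<'E'
import numpy as np, cv2
from scipy.spatial.transform import Rotation as R
from cell import sensors, viewer, order
def cap(n, save=None):
    c=viewer.capture(n); c['n']=n
    c['f']=240/np.tan(np.radians(c['vfov'])/2)
    c['E']=np.array(c['extrinsics'])
    if save: cv2.imwrite(f'pics/{save}.png',c['image'][:,:,::-1])
    return c
def ray(c,u,v):
    x,y=u-c['cx'],v-c['cy']; f=c['f']
    if c['n']=='wrist':
        r=np.hypot(x,y); t=r/f; d=np.array([x/r*np.sin(t),y/r*np.sin(t),np.cos(t)]) if r>0 else np.array([0,0,1.])
    else: d=np.array([x/f,y/f,1.])
    A=c['E'][:3,:3]; o=-A.T@c['E'][:3,3]; d=A.T@d
    return o,d/np.linalg.norm(d)
def onz(c,u,v,z):
    o,d=ray(c,u,v); return o+d*(z-o[2])/d[2]
def tri(*obs):
    M=np.zeros((3,3));b=np.zeros(3);L=[]
    for c,u,v in obs:
        o,d=ray(c,u,v);P=np.eye(3)-np.outer(d,d);M+=P;b+=P@o;L.append((o,P))
    p=np.linalg.solve(M,b); return p,[round(1000*np.linalg.norm(P@(p-o)),1) for o,P in L]
def proj(c,p):
    q=c['E'][:3,:3]@np.asarray(p)+c['E'][:3,3]
    if c['n']=='wrist':
        r=np.hypot(q[0],q[1]); t=np.arctan2(r,q[2]); return c['cx']+c['f']*t*q[0]/r, c['cy']+c['f']*t*q[1]/r
    return c['cx']+c['f']*q[0]/q[2], c['cy']+c['f']*q[1]/q[2]
def delta(p,Rm):
    """tool-frame mm shift and deg rotvec from current measured pose"""
    s=sensors.get_state(); R0=R.from_rotvec(s['eef_rot'])
    return np.round(R0.inv().apply(np.asarray(p)-s['position'])*1000,1), np.round(np.degrees((R0.inv()*R.from_matrix(Rm)).as_rotvec()),1)
E
python3 - <<'E'
from h import *
s=sensors.get_state(); print(s)
ims=[]
for n in ("scene","side","wrist"):
    c=cap(n,n+'0'); print(n,c['vfov'],c['cx'],c['cy'],np.round(c['E'],4).tolist())
E
```

```text
pics
{'clock': 0.0, 'joint_positions': array([ 1.24219912,  0.57655417,  0.0248205 ,  1.43791764, -0.01497527,
        1.12899727, -0.05651221]), 'joint_vel': array([-0.0007318 ,  0.00089601, -0.00132655, -0.00068172,  0.0005673 ,
       -0.00109083, -0.00046872]), 'effort': array([-6.92931758e-05, -7.65750289e+01,  2.25027926e+00, -2.85969365e+01,
        1.51936925e-02,  1.27922921e-02,  3.70685609e-05]), 'position': array([ 0.16350169, -0.65445863,  0.24912388]), 'eef_rot': array([-3.11642710e+00, -3.83445142e-01,  4.77738747e-04]), 'contact_force': array([-0.30591869,  0.24254824, -0.3144262 ]), 'wrist_torque': array([-0.00238748, -0.01672555,  0.0071177 ]), 'finger_gap': 0.0852139683657467}
scene 43.60447250000067 322.0140509337837 228.35484869782704 [[0.0772, 0.997, -0.0026, -0.1183], [0.7495, -0.0598, -0.6592, -0.3312], [-0.6574, 0.0489, -0.7519, 2.0627], [0.0, 0.0, 0.0, 1.0]]
side 47.36644292711864 321.5260068608734 234.24403246991105 [[-0.8894, -0.4569, 0.0123, 0.5039], [-0.3509, 0.6654, -0.6589, 0.2274], [0.2929, -0.5904, -0.7521, 1.4662], [0.0, 0.0, 0.0, 1.0]]
wrist 65.70646984690485 317.5407082112021 241.93789906504168 [[0.242, -0.9703, -0.0012, -0.6745], [-0.9218, -0.2303, 0.3117, -0.0414], [-0.3027, -0.0744, -0.9502, 0.3809], [0.0, 0.0, 0.0, 1.0]]
```

View pics/scene0.png

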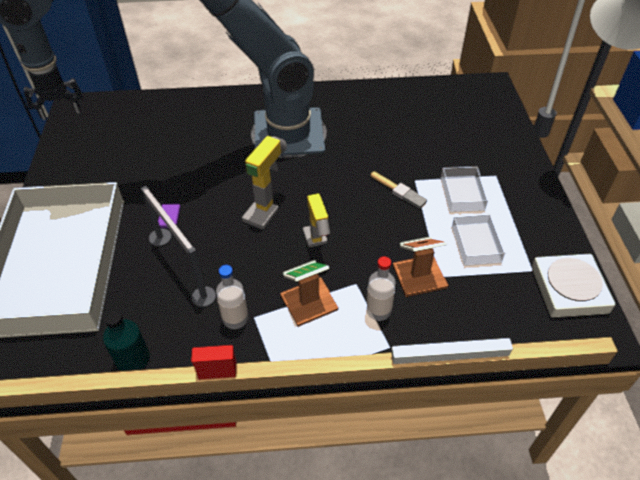

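View pics/side0.png

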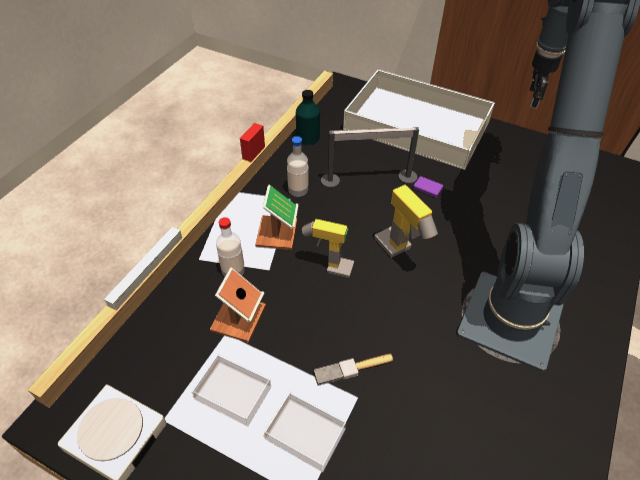

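Scene view: small yellow pistol at (318,215), large one at (262,185); copper board at (422,242), green at (305,270); rail bar from (146,190) to (190,247). Side view: small at (328,235), large at (408,215), copper board at (240,293), rail bar (332,134)–(418,129). The smaller one is meant. One enlarged crop will confirm this and supply the corners.

```bash
python3 - <<'E'
import cv2,numpy as np
a=cv2.imread('pics/scene0.png');b=cv2.imread('pics/side0.png')
def cr(im,x,y,w,h,k):
    o=cv2.resize(im[y:y+h,x:x+w],None,fx=k,fy=k,interpolation=cv2.INTER_CUBIC)
    for i in range(0,w,10): cv2.putText(o,str(x+i),(i*k,8),0,.3,(255,255,255),1); cv2.line(o,(i*k,10),(i*k,14),(255,255,255),1)
    for i in range(10,h,10): cv2.putText(o,str(y+i),(0,i*k+3),0,.3,(255,255,255),1); cv2.line(o,(20,i*k),(24,i*k),(255,255,255),1)
    return o
o=np.zeros((600,800,3),np.uint8)
def put(p,x,y): o[y:y+p.shape[0],x:x+p.shape[1]]=p
put(cr(a,290,185,50,66,6),0,0)      # scene therm 300x396
put(cr(b,297,210,64,70,6),310,0)    # side therm 384x420
put(cr(a,395,230,60,33,5),0,420)  # scene copper
put(cr(b,208,263,64,44,4),310,423)
put(cr(a,138,180,60,75,2),700,0)
cv2.imwrite('pics/crop1.png',o)
E
```

```text
Traceback (most recent call last):
ValueError: could not broadcast input array from shape (150,120,3) into shape (150,100,3)
```

```bash
python3 - <<'E'
import cv2,numpy as np
a=cv2.imread('pics/scene0.png');b=cv2.imread('pics/side0.png')
def cr(im,x,y,w,h,k):
    o=cv2.resize(im[y:y+h,x:x+w],None,fx=k,fy=k,interpolation=cv2.INTER_CUBIC)
    for i in range(0,w,10): cv2.putText(o,str(x+i),(i*k,8),0,.3,(255,255,255),1); cv2.line(o,(i*k,10),(i*k,14),(255,255,255),1)
    for i in range(10,h,10): cv2.putText(o,str(y+i),(0,i*k+3),0,.3,(255,255,255),1); cv2.line(o,(20,i*k),(24,i*k),(255,255,255),1)
    return o
o=np.zeros((600,800,3),np.uint8)
def put(p,x,y): o[y:y+p.shape[0],x:x+p.shape[1]]=p
put(cr(a,290,185,50,66,6),0,0)
put(cr(b,297,210,64,70,6),300,0)
put(cr(a,395,230,60,33,5),0,420)
put(cr(b,208,263,64,44,4),310,423)
put(cr(a,138,180,60,72,2),570,430)
cv2.imwrite('pics/crop1.png',o)
E
```

```text
(no output)
```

View pics/crop1.png

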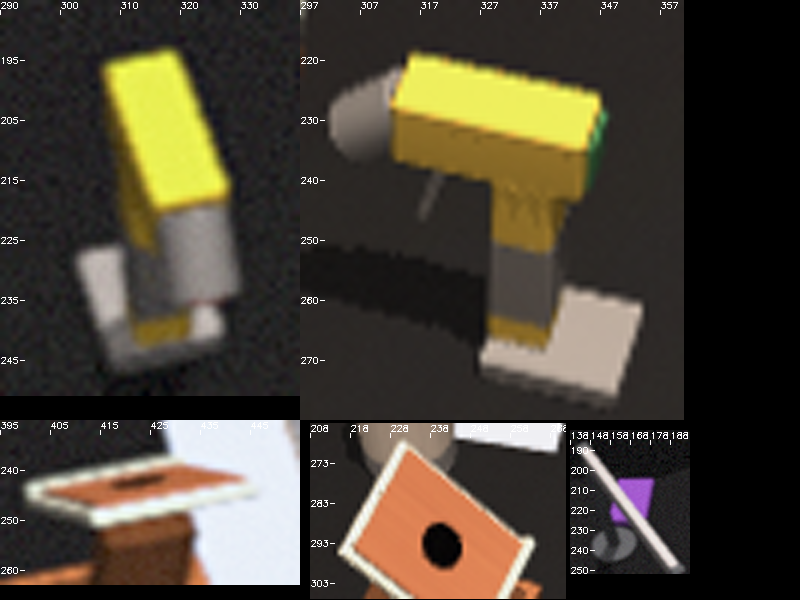

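The crop confirms it: the small pistol has grey foot, grey nose, guard prong, and is much smaller than its neighbour at (262,185). Now the corners by mask.

```bash
cat > m1.py <<'E'
from h import *
def quad(mask,n=4):
    cs,_=cv2.findContours(mask.astype(np.uint8),cv2.RETR_EXTERNAL,cv2.CHAIN_APPROX_NONE)
    c=cv2.convexHull(max(cs,key=cv2.contourArea))
    q=cv2.approxPolyN(c,n,ensure_convex=True).reshape(-1,2).astype(float) 
    return q
def roi(c,x,y,w,h,f):
    hsv=cv2.cvtColor(cv2.GaussianBlur(c['image'],(0,0),.6),cv2.COLOR_RGB2HSV).astype(int)
    m=f(*[hsv[...,i] for i in range(3)]); k=np.zeros_like(m); k[y:y+h,x:x+w]=1; return m&k
E
python3 - <<'E'
from m1 import *
a,b=cap('scene'),cap('side')
Y=lambda t: (lambda h,s,v:(h>22)&(h<35)&(s>110)&(v>t))
O=lambda h,s,v:(h<16)&(s>80)&(v>130)
W=lambda h,s,v:(v>140)
for nm,ra,rb in (('ytop',roi(a,285,185,60,70,Y(165)),roi(b,295,205,70,80,Y(165))),
  ('copper',roi(a,398,236,50,14,O),roi(b,210,265,60,41,O)),
  ('bar',roi(a,138,180,60,75,lambda h,s,v:(s<40)&(v>150)),roi(b,325,120,100,24,lambda h,s,v:(s<60)&(v>110)))):
    print(nm,ra.sum(),rb.sum()); print(quad(ra).tolist(),quad(rb).tolist())
D=lambda h,s,v:(v<60)
for c,r in((a,(412,238,20,8)),(b,(230,285,22,18))):
    m=roi(c,*r,D); ys,xs=np.nonzero(m); print('dot',len(xs),xs.mean(),ys.mean())
E
```

```text
ytop 317 306
[[328.0, 217.0], [315.0, 220.0], [307.0, 196.0], [319.0, 193.0]] [[347.0, 226.0], [344.0, 235.0], [311.0, 227.0], [316.0, 219.0]]
copper 134 873
[[443.0, 241.0], [414.0, 247.0], [403.0, 244.0], [430.0, 238.0]] [[261.0, 292.0], [255.0, 305.0], [212.0, 305.0], [233.0, 268.0]]
bar 352 1397
[[147.0, 189.0], [192.0, 246.0], [188.0, 250.0], [142.0, 189.0]] [[424.0, 120.0], [424.0, 144.0], [327.0, 134.0], [344.0, 120.0]]
dot 3 413.0 238.0
dot 70 240.64285714285714 293.15714285714284
```

```bash
python3 - <<'E'
from m1 import *
a,b=cap('scene'),cap('side')
T=lambda p,q:tri((a,*p),(b,*q))
P=[T((328,217),(311,227)),T((315,220),(316,219)),T((307,196),(347,226)),T((319,193),(344,235))]
for p in P: print(np.round(p[0],4),p[1])
p=np.array([x[0] for x in P]); f=(p[0]+p[1])/2; k=(p[2]+p[3])/2; d=f-k
print('top ctr',p.mean(0),'len',np.linalg.norm(d),'yaw',np.degrees(np.arctan2(d[1],d[0])))
# copper: scene (443,241)=up-right.. print side corners of white backing & candidate matches
W=roi(b,205,262,65,75,lambda h,s,v:(s<60)&(v>150)|((h<16)&(s>80)&(v>150)))
print(quad(W).tolist())
Wa=roi(a,395,232,55,22,lambda h,s,v:(v>120))
print(quad(Wa).tolist())
for q in [(240.6,293.2)]:
    print('dot on z=.125',onz(b,*q,.125), 'tri', T((423,242.2),q))
for n in [(144.5,189),(190,248)]: print('bar end',onz(a,*n,.205))
o=cv2.resize(b['image'][110:200,310:440,::-1],None,fx=4,fy=4,interpolation=cv2.INTER_CUBIC)
w=cap('wrist')['image'][:,:,::-1]; w=cv2.resize(w,(280,210))
s=cv2.resize(b['image'][255:345,200:275,::-1],None,fx=3.6,fy=3.6,interpolation=cv2.INTER_CUBIC)
A=np.zeros((600,800,3),np.uint8); A[:360,:520]=o; A[:210,520:800]=w; A[215:215+s.shape[0],525:525+s.shape[1]]=s
cv2.imwrite('pics/crop2.png',A)
E
```

```text
[0.5555 0.0903 0.168 ] [np.float64(1.9), np.float64(1.9)]
[0.5591 0.0555 0.1637] [np.float64(2.3), np.float64(2.3)]
[0.4729 0.0405 0.1662] [np.float64(1.3), np.float64(1.3)]
[0.4657 0.0739 0.1676] [np.float64(1.2), np.float64(1.2)]
top ctr [0.51329924 0.06506168 0.16637514] len 0.08932626992205886 yaw 10.120134002903693
[[268.0, 296.0], [248.0, 341.0], [210.0, 329.0], [220.0, 257.0]]
[[449.0, 253.0], [417.0, 253.0], [397.0, 244.0], [449.0, 224.0]]
dot on z=.125 [0.62410034 0.33126277 0.125     ] tri (array([0.62521324, 0.33387311, 0.12514349]), [np.float64(2.7), np.float64(2.7)])
bar end [ 0.45177444 -0.38837628  0.205     ]
bar end [ 0.66555711 -0.25422715  0.205     ]
```

View pics/crop2.png

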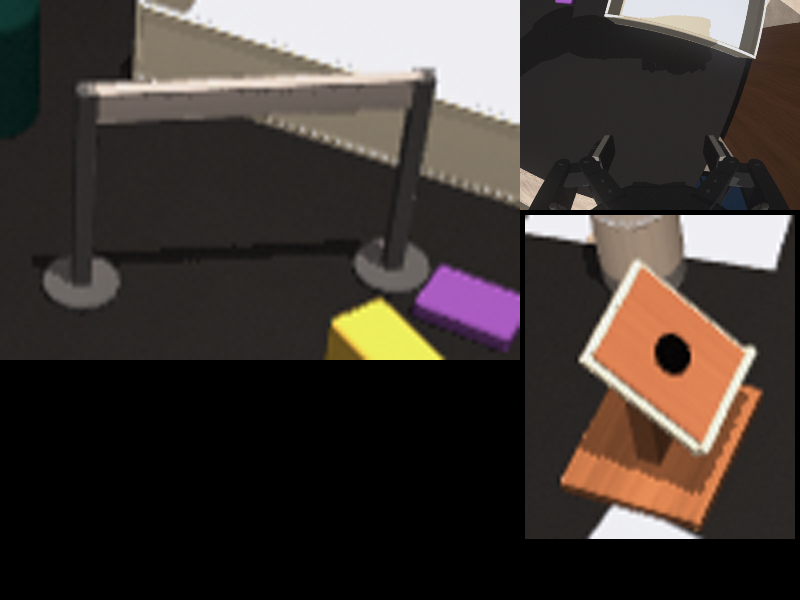

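The rail top ends in the side view are (330,132) and (418,128.5); copper backing corners are (232,268), (264,292.5), (250,321), (216,294). Next step: triangulating the board and rail.

```bash
python3 - <<'E'
from m1 import *
a,b=cap('scene'),cap('side')
S=[(231.9,268.1),(263.9,292.5),(250,320.8),(215.8,294.4)]
A=[(400.4,244),(430,238),(446.6,244),(414.4,250.6)]
for k in range(4):
    P=[tri((a,*A[(i+k)%4]),(b,*S[i])) for i in range(4)]
    r=max(x[1][0] for x in P)
    if r<12:
        p=np.array([x[0] for x in P]); print(k,r,np.round(p,4).tolist(),'ctr',p.mean(0))
        print([round(np.linalg.norm(p[i]-p[(i+1)%4]),4) for i in range(4)])
        n=np.cross(p[2]-p[0],p[3]-p[1]); n/=np.linalg.norm(n); n*=np.sign(n[2]); print('n',n,'az',np.degrees(np.arctan2(n[1],n[0])))
for p in (tri((a,144.5,188.5),(b,418.2,128.5)),tri((a,190.5,248),(b,330,132))): print('bar',p)
# large thermometer top & bottles
print('big top',tri((a,262,147),(b,411,200)))
E
```

```text
3 4.7 [[0.6732, 0.2973, 0.1543], [0.5927, 0.2827, 0.0844], [0.5786, 0.3687, 0.083], [0.6615, 0.3828, 0.1572]] ctr [0.62651834 0.33287704 0.11972198]
[np.float64(0.1076), np.float64(0.0872), np.float64(0.1122), np.float64(0.0864)]
n [-0.6474025  -0.10373561  0.75505557] az -170.89667539551718
bar (array([ 0.44121904, -0.39325451,  0.20062605]), [np.float64(3.7), np.float64(3.7)])
bar (array([ 0.66832178, -0.25139329,  0.20642066]), [np.float64(1.6), np.float64(1.6)])
big top (array([ 0.34047633, -0.07187452,  0.23032664]), [np.float64(2.7), np.float64(2.7)])
```

Board and rail are located to a few mm. Now up and over to view the rail from the wrist.

{"method": "play_rows", "body": {
  "deltas": [
    [[30, -25, -25], [0, 0, 0]],
    [[72, -60, -50], [0, 0, 0]],
    [[114, -95, -75], [0, 0, 0]],
    [[156, -130, -100], [0, 0, 0]],
    [[198, -165, -125], [0, 0, 0]]
  ],
  "jaw": 1
}}

```text
clock: 1.12
position: [0.3166, -0.4452, 0.376]
eef_rot: [3.118, 0.384, 0.001]
contact_force: [1.4, -1.4, -0.6]
finger_gap: 0.0852
```

{"method": "play_rows", "body": {
  "deltas": [
    [[42, -35, -15], [0, 0, 0]],
    [[84, -70, -30], [0, 0, 0]],
    [[126, -105, -45], [0, 0, 0]],
    [[136, -117, -46], [0, 0, 0]],
    [[136, -117, -46], [0, 0, 0]]
  ]
}}

```text
clock: 1.75
position: [0.4195, -0.2998, 0.4211]
eef_rot: [3.117, 0.387, 0.0]
contact_force: [-0.5, -1.9, -0.7]
finger_gap: 0.0853
```

```bash
python3 - <<'E'
from h import *
s=sensors.get_state(); print(s['clock'],s['position'],s['eef_rot'],s['joint_positions'])
c=cap('wrist','wr1'); print(-c['E'][:3,:3].T@c['E'][:3,3])
for p in [(.441,-.393,.203),(.668,-.251,.203)]: print(proj(c,p))
E
```

```text
1.75 [ 0.41947434 -0.29976706  0.4210523 ] [3.11745238e+00 3.86533299e-01 7.33634224e-05] [ 0.6078848   0.22387703 -0.10309408  1.54126086  0.02347633  1.37746026
 -0.82123615]
[ 0.49619642 -0.28059111  0.54582596]
(np.float64(415.9133916262995), np.float64(211.04806605724116))
(np.float64(331.5088767086145), np.float64(-50.12928854656167))
```

View pics/wr1.png

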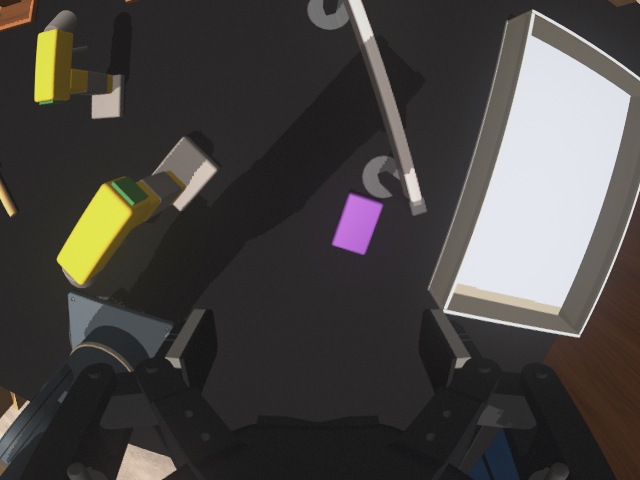

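The wrist view shows the near bar end at (418,208), as predicted (416,211); the far end is cut off. A small shift will bring in the whole bar.

{"method": "play_rows", "body": {
  "deltas": [
    [[36, 20, -20], [0, 0, 0]],
    [[73, 39, -40], [0, 0, 0]],
    [[73, 39, -40], [0, 0, 0]],
    [[73, 39, -40], [0, 0, 0]]
  ]
}}

```text
clock: 2.3
position: [0.4983, -0.3221, 0.4601]
eef_rot: [-3.118, -0.379, 0.003]
contact_force: [-0.8, -1.0, -0.0]
finger_gap: 0.0856
```

```bash
python3 - <<'E'
from h import *
s=sensors.get_state(); print(s['clock'],s['position'])
c=cap('wrist','wr2')
e=[np.array(proj(c,p)) for p in [(.441,-.393,.203),(.668,-.251,.203)]]; print(e)
o=c['image'][:,:,::-1]
x0,y0=[int(v) for v in np.minimum(*e)-25]; x1,y1=[int(v) for v in np.maximum(*e)+25]
x0=max(x0,0);y0=max(y0,0)
k=min(800/(x1-x0),600/(y1-y0),3); print(x0,y0,k)
cv2.imwrite('pics/wr2c.png',cv2.resize(o[y0:y1,x0:x1],None,fx=k,fy=k,interpolation=cv2.INTER_CUBIC))
E
```

```text
2.3 [ 0.49825559 -0.32209232  0.46006655]
[array([367.04642444, 264.05361621]), array([289.20568637,  26.30155039])]
264 1 2.0833333333333335
```

View pics/wr2c.png

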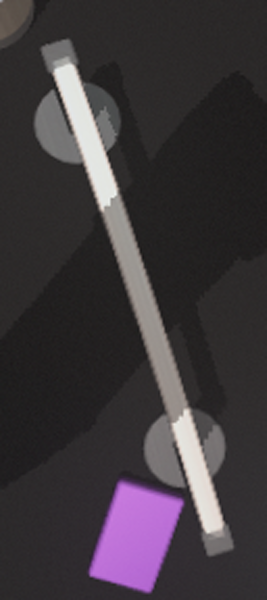

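The posts' caps are at (60,55) and (218,542) in the crop; bar top face runs between (62,66) and (212,533). Fitting the centreline, and using both wrist places for height.

```bash
python3 - <<'E'
from h import *
c=cap('wrist')
g=cv2.GaussianBlur(cv2.cvtColor(c['image'],cv2.COLOR_RGB2GRAY),(0,0),.7).astype(float)
L=[];Rr=[];W=[]
for v in range(45,195,6):
    uc=293.8+(v-32.7)/(256.9-32.7)*72
    us=np.arange(int(uc)-14,int(uc)+15); row=g[v,us]; gr=np.gradient(row)
    i,j=gr[:15].argmax(),14+gr[14:].argmin()
    l,r=onz(c,us[i],v,.205),onz(c,us[j],v,.205); L.append(l);Rr.append(r)
L=np.array(L);Rr=np.array(Rr);M=(L+Rr)/2
d=np.linalg.svd(M[:,:2]-M[:,:2].mean(0))[2][0]; d*=np.sign(d[0]); n=np.array([-d[1],d[0]])
print('az',np.degrees(np.arctan2(d[1],d[0])),'offset along n',np.median(M[:,:2]@n),'resid mm',np.round(1000*(M[:,:2]@n-np.median(M[:,:2]@n)),1))
print('L,R offsets mm',np.round(1000*np.median(L[:,:2]@n),1),np.round(1000*np.median(Rr[:,:2]@n),1))
e=[onz(c,293.8,32.7,.205),onz(c,365.8,256.9,.205)]; print(e,np.linalg.norm(e[0]-e[1]),'mid',(e[0]+e[1])/2)
a,b=cap('scene'),cap('side')
print(tri((c,293.8,32.7),(b,331,132.5)),tri((c,365.8,256.9),(b,416.5,129)))
# wr1 near bar end, camera at known pose
E
```

```text
az 32.052758571557085 offset along n -0.5694541817260081 resid mm [ 0.1 -0.3 -0.2 -0.1 -0.   0.   0.1  0.1  0.2  0.2  0.2 -0.3 -0.3 -0.3
 -0.3  0.2  0.1  0.1 -0.4  0.  -0.1 -0.1 -0.2  0.2  0.1]
L,R offsets mm -563.8 -575.1
[array([ 0.66165778, -0.25709874,  0.205     ]), array([ 0.44928524, -0.38853372,  0.205     ])] 0.2497543782702855 mid [ 0.55547151 -0.32281623  0.205     ]
(array([ 0.66546107, -0.25578941,  0.20001451]), [np.float64(2.7), np.float64(2.7)]) (array([ 0.44568712, -0.39087552,  0.20110452]), [np.float64(2.5), np.float64(2.5)])
```

```bash
cat >> h.py <<'E'
def down(yaw):
    t=np.radians(yaw); x=np.array([np.cos(t),np.sin(t),0]); z=np.array([0,0,-1.]); return np.column_stack([x,np.cross(z,x),z])
E
python3 - <<'E'
from h import *
print(delta([.44,.05,.42],down(10)))
E
```

```text
(array([  32.7, -374.1,   41. ]), array([0., 0., 4.]))
```

{"method": "play_rows", "body": {
  "deltas": [
    [[5, -54, 0], [0, 0, 1]],
    [[10, -110, 5], [0, 0, 2]],
    [[15, -166, 10], [0, 0, 3]],
    [[20, -222, 20], [0, 0, 4]],
    [[25, -278, 30], [0, 0, 4]]
  ]
}}

```text
clock: 3.12
position: [0.4553, -0.0433, 0.4311]
eef_rot: [3.129, 0.273, 0.002]
contact_force: [0.9, 1.1, 1.0]
finger_gap: 0.0859
```

{"method": "play_rows", "body": {
  "deltas": [
    [[5, -55, 5], [0, 0, 0]],
    [[8, -96, 11], [0, 0, 0]],
    [[8, -96, 11], [0, 0, 0]],
    [[8, -96, 11], [0, 0, 0]]
  ]
}}

```text
clock: 3.62
position: [0.4474, 0.0502, 0.4202]
eef_rot: [3.129, 0.273, 0.0]
contact_force: [0.4, 0.4, -0.1]
finger_gap: 0.0855
```

```bash
python3 - <<'E'
from m1 import *
s=sensors.get_state(); print(s['clock'],s['position'],s['eef_rot'])
c=cap('wrist','wr3')
for p in [(.5555,.0903,.168),(.559,.0555,.168),(.4729,.0405,.168),(.4657,.0739,.168),(.625,.333,.125)]: print(np.round(proj(c,p)))
m=roi(c,0,0,640,300,lambda h,s,v:(h>22)&(h<35)&(s>110)&(v>165)); print(m.sum(),quad(m).tolist())
E
```

```text
3.625 [0.44742173 0.0502306  0.42018264] [3.12890217e+00 2.73304033e-01 4.47318961e-04]
[296.  91.]
[331.  93.]
[331. 179.]
[297. 180.]
[115.  23.]
1815 [[320.0, 123.0], [299.0, 134.0], [299.0, 93.0], [328.0, 91.0]]
```

View pics/wr3.png

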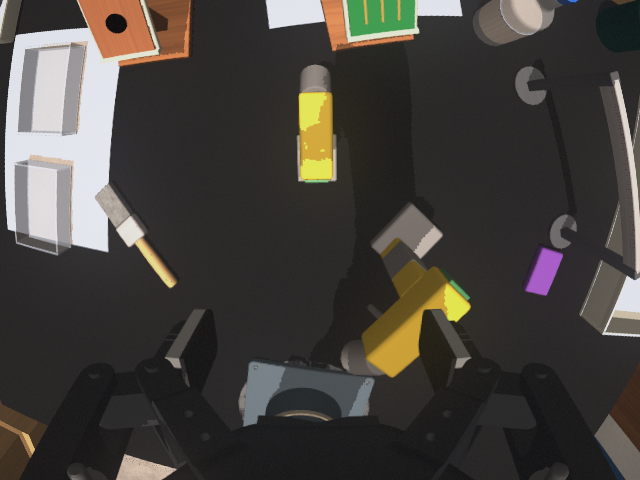

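Small thermometer's head spans (299,93)–(332,181), in agreement with the prediction; dot at (116,23), predicted (115,23). Refining both, and the copper board's edges.

```bash
python3 - <<'E'
from m1 import *
c=cap('wrist'); a,b=cap('scene'),cap('side')
m=roi(c,280,80,70,110,lambda h,s,v:(h>18)&(h<35)&(s>110)&(v>120)); q=quad(m); print(m.sum(),q.tolist())
mr=cv2.minAreaRect(np.argwhere(m)[:,::-1].astype(np.float32)); print('rect',mr)
for z in (.165,.17):
    p=np.array([onz(c,*x,z) for x in q]); print(z,np.round(p,4).tolist())
    # edges sorted by x
    o=p[np.argsort(p[:,0])]; k,f=o[:2].mean(0),o[2:].mean(0); d=f-k
    print('ctr',p.mean(0),'len',np.linalg.norm(d),'yaw',np.degrees(np.arctan2(d[1],d[0])))
def dot(c,r):
    m=roi(c,*r,lambda h,s,v:(v<60)); ys,xs=np.nonzero(m); return xs.mean(),ys.mean(),len(xs)
dw=dot(c,(100,8,32,32)); db=dot(b,(230,285,22,18)); print(dw,db,tri((c,*dw[:2]),(b,*db[:2])))
o=cv2.resize(c['image'][0:80,60:210,::-1],None,fx=5,fy=5,interpolation=cv2.INTER_CUBIC); cv2.imwrite('pics/cop.png',o)
E
```

```text
2923 [[332.0, 92.0], [332.0, 179.0], [300.0, 179.0], [297.0, 92.0]]
rect ((315.13714599609375, 135.48406982421875), (87.6476058959961, 33.73945617675781), 88.56790161132812)
0.165 [[0.5607, 0.0544, 0.165], [0.4726, 0.0386, 0.165], [0.467, 0.071, 0.165], [0.5548, 0.0889, 0.165]]
ctr [0.51376101 0.06322708 0.165     ] len 0.08952291433405195 yaw 10.827375884593318
0.17 [[0.5602, 0.0545, 0.17], [0.4733, 0.0389, 0.17], [0.4677, 0.0709, 0.17], [0.5544, 0.0885, 0.17]]
ctr [0.51391564 0.06322806 0.17      ] len 0.08834487281563466 yaw 10.827375884593325
(np.float64(115.4486301369863), np.float64(23.455479452054796), 292) (np.float64(240.64285714285714), np.float64(293.15714285714284), 70) (array([0.62453002, 0.33133804, 0.12543078]), [np.float64(0.6), np.float64(0.6)])
```

View pics/cop.png

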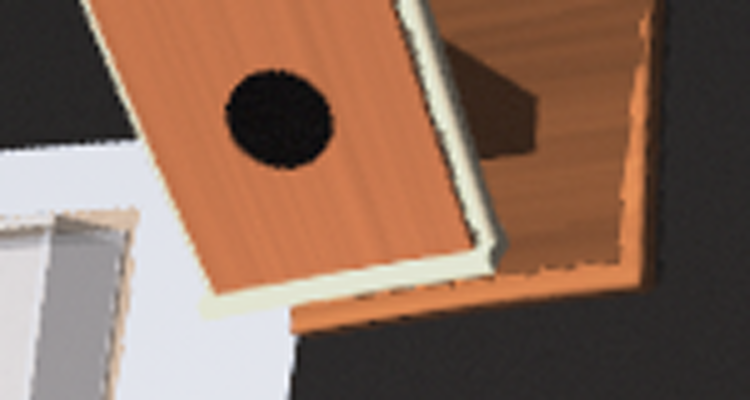

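The copper's lower corners are at wrist pixels (103,59) and (155,49.4). Computing its heading, then the grasp move.

```bash
python3 - <<'E'
from m1 import *
c=cap('wrist'); b=cap('side')
p,q=onz(c,103,59,.0899),onz(c,155,49.4,.0899); e=p-q; print(p,q,np.linalg.norm(e),'yaw=edge-90',np.degrees(np.arctan2(e[1],e[0]))-90)
d=np.array([.6245,.3313])-((p+q)/2)[:2]; print('ctr->dot',np.degrees(np.arctan2(d[1],d[0])),np.linalg.norm(d))
# side copper corners via tri of lower corners (side view left (217.5,294.5)->upper?) 
S=[(231.9,268.1),(263.9,292.5),(250,320.8),(215.8,294.4)]
for yaw in (8,10,12):
  t=np.radians(yaw); u=np.array([np.cos(t)*.7071,np.sin(t)*.7071,.7071]); w=np.array([-np.sin(t),np.cos(t),0]); D=np.array([.6245,.3313,.1254])
  pr=[proj(b,D+su*.055*u+sw*.045*w) for su,sw in ((1,-1),(-1,-1),(-1,1),(1,1))]
  print(yaw,np.round(pr,1).tolist())
print(delta([.504,.0613,.24],down(10.6)),delta([.504,.0613,.157],down(10.6)))
E
```

```text
[0.58352946 0.36485383 0.0899    ] [0.59745155 0.28570507 0.0899    ] 0.08036386936437333 yaw=edge-90 9.976151526220647
ctr->dot 10.038812535652946 0.03453827970224729
8 [[232.3, 265.8], [263.1, 292.4], [248.7, 320.6], [216.1, 293.7]]
10 [[231.5, 266.0], [262.7, 291.9], [249.5, 320.4], [216.4, 294.3]]
12 [[230.7, 266.3], [262.3, 291.3], [250.3, 320.1], [216.8, 294.9]]
(array([ 57.3,  -1. , 180. ]), array([ 0. , -0. , -0.7])) (array([ 57.3,  -1. , 263. ]), array([ 0. , -0. , -0.7]))
```

{"method": "play_rows", "body": {
  "deltas": [
    [[30, -0.5, 45], [0, 0, -0.7]],
    [[57, -1, 95], [0, 0, -0.7]],
    [[57, -1, 150], [0, 0, -0.7]],
    [[57, -1, 195], [0, 0, -0.7]],
    [[57, -1, 195], [0, 0, -0.7]]
  ]
}}

```text
clock: 4.55
position: [0.5019, 0.0614, 0.2226]
eef_rot: [3.128, 0.293, -0.01]
contact_force: [0.7, -0.0, 1.7]
finger_gap: 0.0853
```

{"method": "play_rows", "body": {
  "deltas": [
    [[0, 0, 25], [0, 0, 0]],
    [[0, 0, 45], [0, 0, 0]],
    [[0, 0, 60], [0, 0, 0]],
    [[0, 0, 68], [0, 0, 0]],
    [[0, 0, 68], [0, 0, 0]]
  ]
}}

```text
clock: 5.18
position: [0.5037, 0.0621, 0.1573]
eef_rot: [3.128, 0.294, 0.0]
contact_force: [0.1, -0.2, 0.2]
finger_gap: 0.0855
```

```bash
python3 - <<'E'
from h import *
s=sensors.get_state(); print(s['clock'],s['contact_force'],delta([.504,.0613,.157],down(10.6)),s['position'])
E
```

```text
5.175 [ 0.13963827 -0.15287903  0.21331041] (array([0.1, 0.9, 0.3]), array([ 0. , -0. ,  0.1])) [0.50373862 0.06214293 0.15726039]
```

On target within 1 mm. Closing.

{"method": "play_rows", "body": {
  "deltas": [
    [[0, 0.9, 0], [0, 0, 0]],
    [[0, 0.9, 0], [0, 0, 0]],
    [[0, 0.9, 0], [0, 0, 0]],
    [[0, 0.9, 0], [0, 0, 0]],
    [[0, 0.9, 0], [0, 0, 0]]
  ],
  "jaw": 0
}}

```text
clock: 5.8
position: [0.5041, 0.0614, 0.1575]
eef_rot: [-3.128, -0.294, -0.002]
contact_force: [0.0, 0.2, 5.9]
finger_gap: 0.0334
```

{"method": "play_rows", "body": {
  "deltas": [
    [[0, 0, 0], [0, 0, 0]],
    [[0, 0, 0], [0, 0, 0]],
    [[0, 0, 0], [0, 0, 0]]
  ]
}}

```text
clock: 6.18
position: [0.5041, 0.0614, 0.1575]
eef_rot: [-3.128, -0.294, -0.002]
contact_force: [-0.5, 0.4, 5.8]
finger_gap: 0.0334
```

{"method": "play_rows", "body": {
  "deltas": [
    [[0, 0, -8], [0, 0, 0]],
    [[0, 0, -25], [0, 0, 0]],
    [[0, 0, -50], [0, 0, 0]],
    [[0, 0, -85], [0, 0, 0]],
    [[0, 0, -110], [0, 0, 0]]
  ]
}}

```text
clock: 6.8
position: [0.5035, 0.0612, 0.2685]
eef_rot: [-3.128, -0.294, -0.0]
contact_force: [0.5, 0.2, -3.0]
finger_gap: 0.0333
```

```bash
python3 - <<'E'
from h import *
s=sensors.get_state(); print(s['clock'],s['contact_force'],s['finger_gap'],s['wrist_torque'],delta([.4787,.3056,.27],down(10.0)),s['position'])
E
```

```text
6.8 [ 0.53924249  0.21644139 -3.00742736] 0.03326464680843132 [-0.02090181 -0.07130774  0.01092538] (array([  21.1, -244.8,   -1.5]), array([-0. , -0. ,  0.7])) [0.5035374  0.06117285 0.26846327]
```

Held (3.0 N weight). Going sideways to the copper board, kept 40 mm back.

{"method": "play_rows", "body": {
  "deltas": [
    [[-10, -35, 0], [0, 0, 0.7]],
    [[-20, -85, 0], [0, 0, 0.7]],
    [[-20, -135, 0], [0, 0, 0.7]],
    [[-20, -185, 0], [0, 0, 0.7]],
    [[-20, -225, 0], [0, 0, 0.7]]
  ]
}}

```text
clock: 7.42
position: [0.4412, 0.2803, 0.2671]
eef_rot: [-3.129, -0.276, 0.001]
contact_force: [-0.2, -0.4, -3.4]
finger_gap: 0.0329
```

{"method": "play_rows", "body": {
  "deltas": [
    [[0, -20, 10], [0, 0, 0]],
    [[0, -20, 30], [0, 0, 0]],
    [[0, -20, 40], [0, 0, 0]],
    [[0, -20, 40], [0, 0, 0]]
  ]
}}

```text
clock: 7.92
position: [0.4385, 0.2976, 0.2265]
eef_rot: [3.129, 0.274, -0.002]
contact_force: [-0.6, 0.6, -2.8]
finger_gap: 0.033
```

```bash
python3 - <<'E'
from m1 import *
s=sensors.get_state(); print(s['clock'],s['contact_force'],delta([.4787,.3056,.226],down(10.0)),s['position'],s['joint_positions'])
a=cap('scene');b=cap('side');w=cap('wrist')
Rm=R.from_rotvec(s['eef_rot']).as_matrix(); 
def pt(x,y,z): return s['position']+Rm@np.array([x+.015,-y,.157-z])   # thermo frame -> world (tool x=thermo x)
for nm,p in dict(fl=(.04,.017,.17),fr=(.04,-.017,.17),br=(-.05,-.017,.17),bl=(-.05,.017,.17),lens=(.062,0,.127),footb=(-.075,0,0.016)).items():
    print(nm,np.round(pt(*p),4),[np.round(proj(c,pt(*p)),1).tolist() for c in (a,b,w)])
o=np.zeros((600,800,3),np.uint8)
o[:420,:400]=cv2.resize(b['image'][200:340,190:323,::-1],(400,420),interpolation=cv2.INTER_CUBIC)
o[:420,400:]=cv2.resize(a['image'][160:300,360:493,::-1],(400,420),interpolation=cv2.INTER_CUBIC)
cv2.imwrite('pics/ap.png',o)
for n,c,r in (('a',a,(360,160,133,100)),('b',b,(190,200,160,140))):
    m=roi(c,*r,lambda h,s,v:(h>22)&(h<35)&(s>110)&(v>165)); print(n,m.sum(),quad(m).tolist())
E
```

```text
7.925 [-0.57332853  0.55270917 -2.79309353] (array([41. , -0.9,  0.5]), array([ 0.1,  0.1, -0. ])) [0.4384976  0.29755532 0.22652562] [-0.40433698  0.40392331 -0.39654632  1.84173111  0.18971625  0.93478779
 -2.28201545]
fl [0.4897 0.3239 0.2394] [[414.0, 174.6], [287.6, 284.3], [263.5, 204.5]]
fr [0.4956 0.2904 0.2395] [[401.8, 176.8], [292.6, 272.9], [372.3, 204.4]]
br [0.407  0.2748 0.2396] [[390.7, 154.5], [330.0, 282.5], [358.6, 418.6]]
bl [0.4011 0.3082 0.2396] [[402.6, 152.4], [325.7, 294.2], [277.3, 418.6]]
lens [0.5143 0.3109 0.1964] [[409.0, 193.0], [281.9, 287.2], [317.8, 130.8]]
footb [0.3792 0.287  0.0856] [[389.0, 187.3], [336.4, 327.5], [317.9, 303.8]]Traceback (most recent call last):
  File "<stdin>", line 13, in <module>
  File "m1.py", line 5, in quad
    q=cv2.approxPolyN(c,n,ensure_convex=True).reshape(-1,2).astype(float)
      ~~~~~~~~~~~~~~~^^^^^^^^^^^^^^^^^^^^^^^^
cv2.error: OpenCV(4.12.0) /io/opencv/modules/imgproc/src/approx.cpp:987: error: (-215:Assertion failed) (curve.cols == 1 && curve.rows >= nsides) || (curve.rows == 1 && curve.cols >= nsides) in function 'approxPolyN'
```

View pics/ap.png

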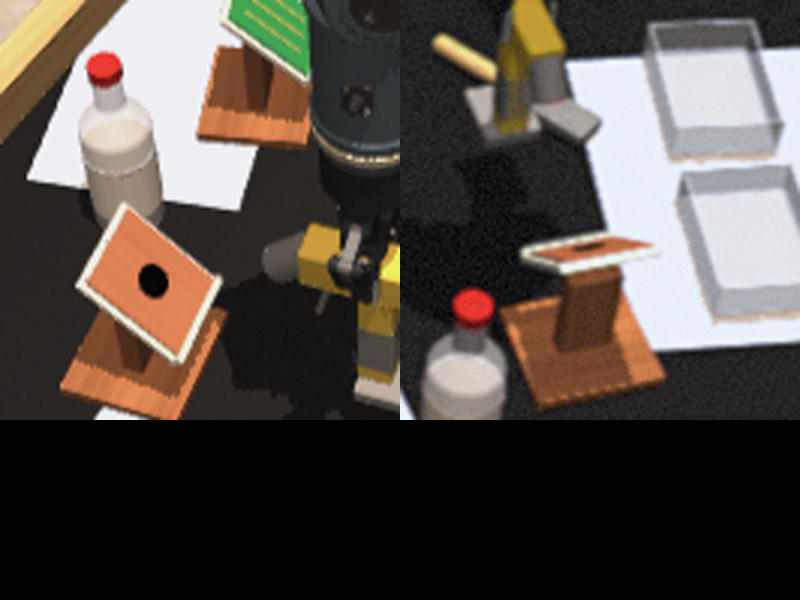

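The small thermometer hangs level in the jaws, nose toward the copper board (side crop nose tip at (263,262)); the grey slab beside it in the scene crop is the brush head. I'll check the grip offset numerically via the wrist camera before the last 40 mm.

```bash
python3 - <<'E'
from m1 import *
s=sensors.get_state(); w=cap('wrist','wr5'); b=cap('side'); a=cap('scene')
m=roi(w,230,100,180,250,lambda h,s,v:(h>16)&(h<38)&(s>90)&(v>50)); print(m.sum())
for u in range(260,380,12):
    ys=np.nonzero(m[:,u])[0]; print(u,(ys.min(),ys.max()) if len(ys) else None,end=' ')
print()
for v in range(200,260,10):
    xs=np.nonzero(m[v])[0]; print(v,(xs.min(),xs.max()) if len(xs) else None,end=' ')
print(); print(w['image'][110:210:4,318].tolist())
# where would front top edge be for offset dx (mm) along thermo x
Rm=R.from_rotvec(s['eef_rot']).as_matrix()
for dx in (-4,0,4):
  for dz in (-3,3):
    print(dx,dz,[np.round(proj(w,s['position']+Rm@np.array([.055+dx/1e3,-y,-.013+dz/1e3])),1).tolist() for y in (.017,-.017)])
m=roi(b,270,255,60,60,lambda h,s,v:(h>16)&(h<38)&(s>90)&(v>50)); ys,xs=np.nonzero(m); print('side yellow left',xs.min(),ys[xs==xs.min()])
E
```

```text
15251
260 None 272 (np.int64(199), np.int64(349)) 284 (np.int64(199), np.int64(349)) 296 (np.int64(198), np.int64(349)) 308 (np.int64(198), np.int64(349)) 320 (np.int64(198), np.int64(349)) 332 (np.int64(198), np.int64(349)) 344 (np.int64(198), np.int64(349)) 356 (np.int64(198), np.int64(349)) 368 (np.int64(205), np.int64(332)) 
200 (np.int64(271), np.int64(364)) 210 (np.int64(266), np.int64(369)) 220 (np.int64(265), np.int64(370)) 230 (np.int64(265), np.int64(370)) 240 (np.int64(266), np.int64(370)) 250 (np.int64(266), np.int64(369)) 
[[108, 100, 96], [108, 102, 96], [107, 100, 95], [108, 101, 97], [107, 101, 95], [108, 101, 96], [109, 103, 98], [108, 102, 97], [109, 101, 96], [109, 101, 96], [107, 100, 95], [109, 101, 96], [110, 101, 97], [110, 102, 98], [110, 102, 97], [110, 102, 97], [110, 102, 96], [112, 103, 98], [116, 107, 101], [101, 93, 88], [94, 87, 81], [93, 85, 79], [104, 88, 61], [130, 104, 38], [183, 144, 50]]
-4 -3 [[260.9, 218.3], [372.6, 218.2]]
-4 3 [[263.6, 213.6], [369.9, 213.5]]
0 -3 [[260.4, 205.5], [373.1, 205.4]]
0 3 [[263.2, 201.4], [370.4, 201.3]]
4 -3 [[259.9, 192.4], [373.6, 192.4]]
4 3 [[262.8, 189.0], [370.8, 188.9]]
side yellow left 288 [284 285 286 287]
```

Front edge row ≈204 (corner), predicted 203: the grip is as planned within ~1 mm and square. Going in.

{"method": "play_rows", "body": {
  "deltas": [
    [[12, -0.9, 0.5], [0.1, 0.1, 0]],
    [[26, -0.9, 0.5], [0.1, 0.1, 0]],
    [[36, -0.9, 0.5], [0.1, 0.1, 0]],
    [[41, -0.9, 0.5], [0.1, 0.1, 0]],
    [[41, -0.9, 0.5], [0.1, 0.1, 0]]
  ]
}}

```text
clock: 8.85
position: [0.4792, 0.3063, 0.2262]
eef_rot: [-3.128, -0.274, -0.002]
contact_force: [-0.1, -0.4, -2.5]
finger_gap: 0.0332
```

{"method": "play_rows", "body": {
  "deltas": [
    [[0, 0, 0], [0, 0, 0]],
    [[0, 0, 0], [0, 0, 0]]
  ]
}}

```text
clock: 9.1
position: [0.4786, 0.3063, 0.2266]
eef_rot: [-3.128, -0.275, -0.002]
contact_force: [-0.0, 0.2, -2.2]
finger_gap: 0.033
```

```bash
python3 - <<'E'
from m1 import *
s=sensors.get_state(); print(s['clock'],s['contact_force'],delta([.4787,.3056,.226],down(10.0)),s['position'])
Rm=R.from_rotvec(s['eef_rot']).as_matrix(); l=s['position']+Rm@np.array([.077,0,.030]); ax=Rm@np.array([.7071,0,.7071])
D=np.array([.6245,.3313,.1254]); v=D-l; print('lens',l,'dist',np.linalg.norm(v),'miss mm',1000*(v-ax*(v@ax)))
a=cap('scene');b=cap('side');w=cap('wrist','wr6'); print(proj(w,D),proj(w,l))
o=np.zeros((600,800,3),np.uint8)
o[:420,:400]=cv2.resize(b['image'][230:335,200:300,::-1],(400,420),interpolation=cv2.INTER_CUBIC)
o[:420,400:]=cv2.resize(a['image'][160:265,360:460,::-1],(400,420),interpolation=cv2.INTER_CUBIC)
o[420:570,:200]=cv2.resize(w['image'][:,:,::-1],(200,150),interpolation=cv2.INTER_AREA)
cv2.imwrite('pics/meas.png',o); print('side lens/dot',proj(b,l),proj(b,D),'scene',proj(a,l),proj(a,D))
E
```

```text
9.1 [-0.03950856  0.2358251  -2.21900404] (array([-0.1,  0.7,  0.6]), array([-0.1, -0.1,  0. ])) [0.47862164 0.30633512 0.2265969 ]
lens [0.55448139 0.31982886 0.19672688] dist 0.10060674468347383 miss mm [-0.12069267 -1.08228626 -0.31326109]
(np.float64(318.616972933659), np.float64(14.761634138076204)) (np.float64(316.7030007643222), np.float64(129.48717704340282))
side lens/dot (np.float64(265.18022692729846), np.float64(283.38932765809)) (np.float64(240.4397764276638), np.float64(293.0563400447744)) scene (np.float64(415.0639396944496), np.float64(203.6942542855888)) (np.float64(421.0728783178024), np.float64(241.4881648428565))
```

View pics/meas.png

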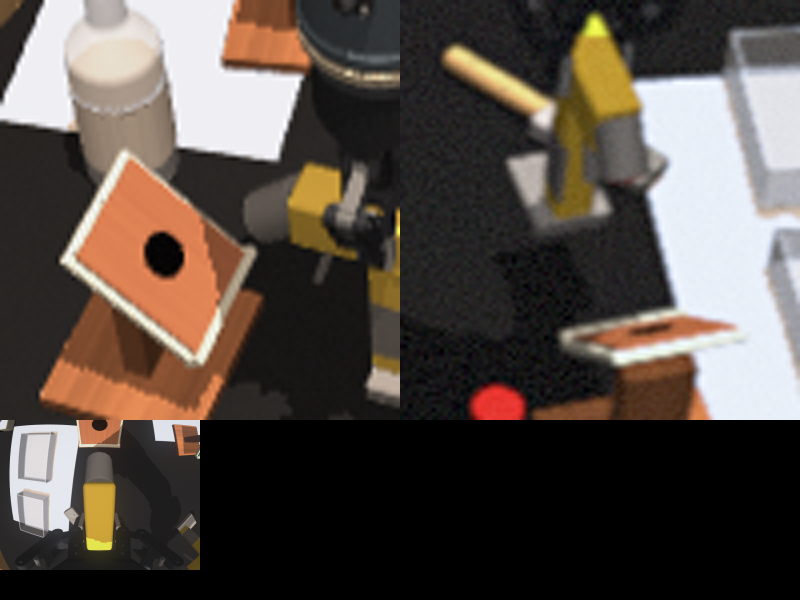

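Nose (side crop tip ≈(250,215)) points down at the dot (165,255); the wrist view shows the nose and the dot in one column. Computed distance is 100.6 mm, miss ≈1 mm. Holding over three seconds.

{"method": "play_rows", "body": {
  "deltas": [
    [[0, 0, 0], [0, 0, 0]],
    [[0, 0, 0], [0, 0, 0]],
    [[0, 0, 0], [0, 0, 0]],
    [[0, 0, 0], [0, 0, 0]],
    [[0, 0, 0], [0, 0, 0]]
  ]
}}

```text
clock: 9.88
position: [0.4789, 0.3063, 0.2265]
eef_rot: [-3.128, -0.274, -0.002]
contact_force: [0.1, -0.0, -3.4]
finger_gap: 0.0332
```

{"method": "play_rows", "body": {
  "deltas": [
    [[0, 0, 0], [0, 0, 0]],
    [[0, 0, 0], [0, 0, 0]],
    [[0, 0, 0], [0, 0, 0]],
    [[0, 0, 0], [0, 0, 0]],
    [[0, 0, 0], [0, 0, 0]]
  ]
}}

```text
clock: 10.5
position: [0.479, 0.3063, 0.2265]
eef_rot: [-3.128, -0.274, -0.003]
contact_force: [-0.5, 0.2, -3.0]
finger_gap: 0.0328
```

{"method": "play_rows", "body": {
  "deltas": [
    [[0, 0, 0], [0, 0, 0]],
    [[0, 0, 0], [0, 0, 0]],
    [[0, 0, 0], [0, 0, 0]],
    [[0, 0, 0], [0, 0, 0]],
    [[0, 0, 0], [0, 0, 0]]
  ]
}}

```text
clock: 11.12
position: [0.479, 0.3063, 0.2265]
eef_rot: [-3.128, -0.274, -0.002]
contact_force: [-0.2, -0.8, -2.8]
finger_gap: 0.0334
```

{"method": "play_rows", "body": {
  "deltas": [
    [[0, 0, 0], [0, 0, 0]],
    [[0, 0, 0], [0, 0, 0]],
    [[0, 0, 0], [0, 0, 0]],
    [[0, 0, 0], [0, 0, 0]],
    [[0, 0, 0], [0, 0, 0]]
  ]
}}

```text
clock: 11.75
position: [0.4789, 0.3063, 0.2265]
eef_rot: [-3.128, -0.274, -0.003]
contact_force: [0.1, -0.3, -4.2]
finger_gap: 0.033
```

{"method": "play_rows", "body": {
  "deltas": [
    [[0, 0, 0], [0, 0, 0]],
    [[0, 0, 0], [0, 0, 0]],
    [[0, 0, 0], [0, 0, 0]],
    [[0, 0, 0], [0, 0, 0]],
    [[0, 0, 0], [0, 0, 0]]
  ]
}}

```text
clock: 12.38
position: [0.4789, 0.3063, 0.2265]
eef_rot: [-3.128, -0.274, -0.002]
contact_force: [-0.3, -0.7, -2.7]
finger_gap: 0.0333
```

{"method": "play_rows", "body": {
  "deltas": [
    [[0, 0, 0], [0, 0, 0]],
    [[0, 0, 0], [0, 0, 0]],
    [[0, 0, 0], [0, 0, 0]],
    [[0, 0, 0], [0, 0, 0]],
    [[0, 0, 0], [0, 0, 0]]
  ]
}}

```text
clock: 13.0
position: [0.4789, 0.3063, 0.2265]
eef_rot: [-3.128, -0.274, -0.002]
contact_force: [0.4, 0.7, -2.7]
finger_gap: 0.0332
```

Held steady 8.8–13.0 s. Backing off, rising, and heading to the rail.

{"method": "play_rows", "body": {
  "deltas": [
    [[-12, 0, -25], [0, 0, 0]],
    [[-28, 0, -75], [0, 0, 0]],
    [[-30, 0, -130], [0, 0, 0]],
    [[-30, 0, -180], [0, 0, 0]],
    [[-30, 0, -200], [0, 0, 0]]
  ]
}}

```text
clock: 13.62
position: [0.4493, 0.3012, 0.4298]
eef_rot: [-3.125, -0.274, -0.009]
contact_force: [0.2, 0.3, -3.4]
finger_gap: 0.0335
```

{"method": "play_rows", "body": {
  "deltas": [
    [[0, 40, 0], [0, 0, 5]],
    [[0, 92, 0], [0, 0, 12]],
    [[0, 146, 0], [0, 0, 20]],
    [[0, 200, 0], [0, 0, 28]],
    [[0, 250, 0], [0, 0, 35]]
  ]
}}

```text
clock: 14.25
position: [0.4926, 0.0525, 0.4262]
eef_rot: [-3.064, 0.686, -0.002]
contact_force: [0.3, -0.3, -3.4]
finger_gap: 0.0333
```

```bash
python3 - <<'E'
from h import *
s=sensors.get_state(); print(s['clock'],s['contact_force'],delta([.5468,-.3089,.42],down(-57.95)),s['position'],s['joint_positions'],s['finger_gap'])
E
```

```text
14.25 [ 0.26635701 -0.26852716 -3.42101284] (array([203.2, 303.8,   5.6]), array([-0.2, -0. , 32.7])) [0.49257957 0.05253627 0.42619201] [-0.05359328  0.18975663 -0.18448479  1.5738104   0.03382608  1.37902857
 -2.25252648] 0.0333381301232455
```

{"method": "play_rows", "body": {
  "deltas": [
    [[26, 39, 1], [0, 0, 5]],
    [[55, 82, 2], [0, 0, 11]],
    [[84, 125, 3], [0, 0, 17]],
    [[113, 168, 4], [0, 0, 23]],
    [[141, 210, 5], [0, 0, 28]]
  ]
}}

```text
clock: 14.88
position: [0.5318, -0.197, 0.4206]
eef_rot: [-2.808, 1.404, -0.001]
contact_force: [0.7, -0.5, -2.7]
finger_gap: 0.0331
```

```bash
python3 - <<'E'
from h import *
s=sensors.get_state(); print(s['clock'],s['contact_force'],delta([.5468,-.3089,.42],down(-57.95)),s['position'],s['joint_positions'],s['finger_gap'])
E
```

```text
14.875 [ 0.72599735 -0.50034155 -2.72119329] (array([98.6, 55.1,  0.4]), array([-0.1,  0. ,  4.8])) [ 0.53180408 -0.19696884  0.42060909] [ 0.25060968  0.30932846  0.03333969  1.42430275 -0.01269743  1.40711051
 -2.21384844] 0.03307190442624337
```

{"method": "play_rows", "body": {
  "deltas": [
    [[30, 17, 0], [0, 0, 2]],
    [[65, 36, 0.4], [0, 0, 4]],
    [[90, 50, 0.4], [0, 0, 4.8]],
    [[98.6, 55.1, 0.4], [0, 0, 4.8]],
    [[98.6, 55.1, 0.4], [0, 0, 4.8]]
  ]
}}

```text
clock: 15.5
position: [0.5472, -0.3072, 0.4196]
eef_rot: [-2.748, 1.517, 0.001]
contact_force: [-0.5, 1.8, -2.5]
finger_gap: 0.0329
```

{"method": "play_rows", "body": {
  "deltas": [
    [[0, 0, 0], [0, 0, 0]],
    [[0, 0, 0], [0, 0, 0]]
  ]
}}

```text
clock: 15.75
position: [0.5474, -0.3061, 0.4203]
eef_rot: [-2.749, 1.514, -0.001]
contact_force: [-1.0, 0.3, -2.9]
finger_gap: 0.0331
```

```bash
python3 - <<'E'
from h import *
s=sensors.get_state(); print(s['clock'],delta([.5468,-.3089,.42],down(-57.95)),s['position'],s['joint_positions'])
c=cap('wrist','wr7'); n=np.array([-.5307,.8476])
t=np.array([.8476,.5307]); m0=np.array([.5561,-.3237])
# bar edges sampled: at positions along the bar, search image gradient along the across-bar direction at z=.205
g=cv2.GaussianBlur(cv2.cvtColor(c['image'],cv2.COLOR_RGB2GRAY),(0,0),.7).astype(np.float32)
for k in np.arange(-.11,.111,.02):
    off=np.arange(-.016,.0161,.0005)
    px=np.array([proj(c,[*(m0+t*k+n*o),.205]) for o in off],np.float32)
    if px.min()<2 or px[:,0].max()>637 or px[:,1].max()>477: continue
    v=cv2.remap(g,px[None,:,0],px[None,:,1],cv2.INTER_LINEAR)[0]; d=np.gradient(v)
    i,j=d.argmax(),d.argmin(); print(round(k,2),px[len(off)//2].round(),'edges mm',off[[i,j]]*1e3,'mid',500*(off[i]+off[j]),'str',d[i].round(1),d[j].round(1),v.mean().round())
E
```

```text
15.75 (array([2. , 2. , 0.3]), array([-0.2,  0.1,  0.3])) [ 0.54742519 -0.30608095  0.42027249] [ 0.38728517  0.41513424  0.08296266  1.26563553 -0.03663314  1.46151637
 -2.11026893]
-0.11 [434. 192.] edges mm [-6.   5.5] mid -0.24999999999998634 str 28.5 -13.7 145.0
-0.09 [414. 191.] edges mm [-5.5  5.5] mid 1.3877787807814457e-14 str 26.2 -31.7 131.0
-0.07 [394. 190.] edges mm [-5.5  6. ] mid 0.2500000000000141 str 29.6 -35.2 126.0
-0.05 [373. 190.] edges mm [-5.5  5.5] mid 1.3877787807814457e-14 str 24.3 -31.4 114.0
-0.03 [352. 190.] edges mm [2. 5.] mid 3.500000000000017 str 5.8 -9.6 112.0
-0.01 [330. 189.] edges mm [13.5 -2.5] mid 5.500000000000019 str 5.4 -2.4 100.0
0.01 [309. 189.] edges mm [14.  -3.5] mid 5.250000000000019 str 5.3 -2.6 102.0
0.03 [287. 189.] edges mm [14.  2.] mid 8.000000000000021 str 5.3 -1.8 99.0
0.05 [266. 189.] edges mm [-5.5  5. ] mid -0.24999999999998634 str 15.0 -19.0 85.0
0.07 [245. 190.] edges mm [-6.   5.5] mid -0.24999999999998634 str 15.6 -21.0 98.0
0.09 [224. 190.] edges mm [-6.   5.5] mid -0.24999999999998634 str 13.4 -28.1 90.0
0.11 [204. 190.] edges mm [-5.5  6. ] mid 0.2500000000000141 str 29.3 -39.2 111.0
```

The bar lies where measured to within 0.3 mm (independent wrist view). Correcting the remaining 2 mm, then lowering in stages.

{"method": "play_rows", "body": {
  "deltas": [
    [[2, 2, 5], [-0.2, 0.1, 0.3]],
    [[2, 2, 15], [-0.2, 0.1, 0.3]],
    [[2, 2, 30], [-0.2, 0.1, 0.3]],
    [[2, 2, 35], [-0.2, 0.1, 0.3]],
    [[2, 2, 35], [-0.2, 0.1, 0.3]]
  ]
}}

```text
clock: 16.42
position: [0.5465, -0.3099, 0.3843]
eef_rot: [2.745, -1.524, -0.002]
contact_force: [0.1, 0.1, -2.5]
finger_gap: 0.0332
```

```bash
python3 - <<'E'
from h import *
s=sensors.get_state(); print(s['clock'],s['contact_force'],delta([.5468,-.3089,.29],down(-57.95)))
E
```

```text
16.425 [ 0.08821442  0.1288953  -2.51466141] (array([-0.6, -1. , 94.3]), array([ 0.1,  0. , -0.1]))
```

{"method": "play_rows", "body": {
  "deltas": [
    [[-0.6, -1, 15], [0.1, 0, -0.1]],
    [[-0.6, -1, 40], [0.1, 0, -0.1]],
    [[-0.6, -1, 65], [0.1, 0, -0.1]],
    [[-0.6, -1, 85], [0.1, 0, -0.1]],
    [[-0.6, -1, 94], [0.1, 0, -0.1]]
  ]
}}

```text
clock: 17.05
position: [0.5466, -0.3087, 0.2893]
eef_rot: [-2.748, 1.522, 0.001]
contact_force: [0.8, -0.5, -2.7]
finger_gap: 0.0333
```

```bash
python3 - <<'E'
from h import *
s=sensors.get_state(); print(s['clock'],s['contact_force'],delta([.5468,-.3089,.237],down(-57.95)))
b=cap('side'); a=cap('scene'); o=np.zeros((450,800,3),np.uint8)
o[:,:400]=cv2.resize(b['image'][70:205,320:440,::-1],(400,450),interpolation=cv2.INTER_CUBIC)
o[:,400:]=cv2.resize(a['image'][150:285,110:230,::-1],(400,450),interpolation=cv2.INTER_CUBIC)
cv2.imwrite('pics/rail.png',o)
E
```

```text
17.05 [ 0.82837579 -0.53823203 -2.65174395] (array([ 0.3, -0.1, 52.3]), array([ 0.,  0., -0.]))
```

View pics/rail.png

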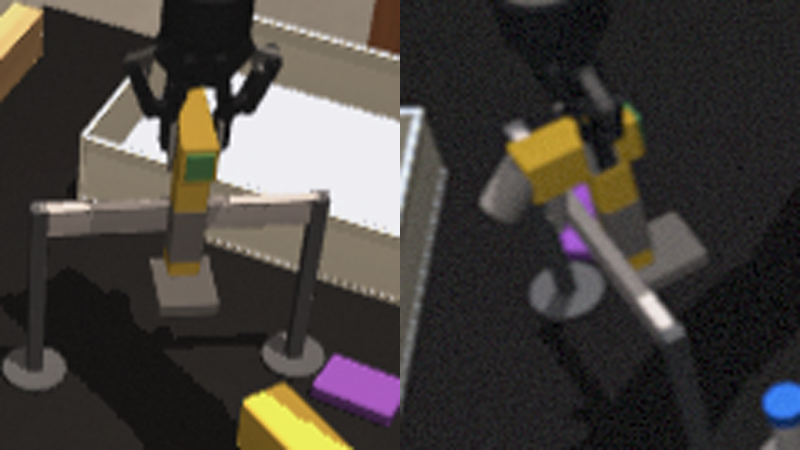

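The handle is on the near side of the bar (side crop (185,230)) and the nose is beyond it, with no contact force. Lowering on.

{"method": "play_rows", "body": {
  "deltas": [
    [[0, 0, 10], [0, 0, 0]],
    [[0, 0, 22], [0, 0, 0]],
    [[0, 0, 34], [0, 0, 0]],
    [[0, 0, 44], [0, 0, 0]],
    [[0, 0, 48], [0, 0, 0]]
  ]
}}

```text
clock: 17.77
position: [0.5469, -0.3089, 0.242]
eef_rot: [-2.748, 1.522, 0.0]
contact_force: [-0.5, -0.6, -1.7]
finger_gap: 0.0332
```

{"method": "play_rows", "body": {
  "deltas": [
    [[0, 0, 1.5], [0, 0, 0]],
    [[0, 0, 3], [0, 0, 0]],
    [[0, 0, 4], [0, 0, 0]],
    [[0, 0, 4], [0, 0, 0]]
  ]
}}

```text
clock: 18.27
position: [0.5472, -0.3091, 0.2391]
eef_rot: [-2.748, 1.522, -0.002]
contact_force: [-0.5, -0.8, -3.0]
finger_gap: 0.0332
```

{"method": "play_rows", "body": {
  "deltas": [
    [[0, 0, 1], [0, 0, 0]],
    [[0, 0, 2], [0, 0, 0]],
    [[0, 0, 2.5], [0, 0, 0]],
    [[0, 0, 2.5], [0, 0, 0]]
  ]
}}

```text
clock: 18.77
position: [0.5471, -0.309, 0.2364]
eef_rot: [-2.748, 1.522, -0.001]
contact_force: [0.1, 0.1, -3.7]
finger_gap: 0.0333
```

{"method": "play_rows", "body": {
  "deltas": [
    [[0, 0, 1], [0, 0, 0]],
    [[0, 0, 2], [0, 0, 0]],
    [[0, 0, 2], [0, 0, 0]],
    [[0, 0, 2], [0, 0, 0]]
  ]
}}

```text
clock: 19.27
position: [0.5471, -0.3091, 0.2344]
eef_rot: [-2.748, 1.522, -0.001]
contact_force: [1.0, -0.0, -2.8]
finger_gap: 0.0331
```

{"method": "play_rows", "body": {
  "deltas": [
    [[0, 0, 0.7], [0, 0, 0]],
    [[0, 0, 1.2], [0, 0, 0]],
    [[0, 0, 1.2], [0, 0, 0]]
  ]
}}

```text
clock: 19.65
position: [0.5471, -0.3091, 0.2332]
eef_rot: [-2.748, 1.522, -0.001]
contact_force: [0.1, 1.4, -2.7]
finger_gap: 0.0334
```

{"method": "play_rows", "body": {
  "deltas": [
    [[0, 0, 0.5], [0, 0, 0]],
    [[0, 0, 0.8], [0, 0, 0]],
    [[0, 0, 0.8], [0, 0, 0]]
  ]
}}

```text
clock: 20.02
position: [0.5471, -0.3091, 0.2326]
eef_rot: [-2.748, 1.523, -0.002]
contact_force: [-0.1, -0.1, -0.4]
finger_gap: 0.033
```

{"method": "play_rows", "body": {
  "deltas": [
    [[0, 0, 0.5], [0, 0, 0]],
    [[0, 0, 0.8], [0, 0, 0]],
    [[0, 0, 0.8], [0, 0, 0]]
  ]
}}

```text
clock: 20.4
position: [0.5472, -0.3091, 0.2325]
eef_rot: [-2.748, 1.522, -0.003]
contact_force: [-3.8, 1.7, 5.6]
finger_gap: 0.0331
```

The bar carries it (force went from −2.8 N to +5.6 N at z = 0.2325). Easing back 0.5 mm and letting go.

{"method": "play_rows", "body": {
  "deltas": [
    [[0, 0, -0.5], [0, 0, 0]],
    [[0, 0, -0.5], [0, 0, 0]]
  ]
}}

```text
clock: 20.65
position: [0.5471, -0.3091, 0.2325]
eef_rot: [-2.748, 1.522, -0.002]
contact_force: [-2.0, 2.6, 5.6]
finger_gap: 0.0334
```

{"method": "play_rows", "body": {
  "deltas": [
    [[0, 0, 0], [0, 0, 0]],
    [[0, 0, 0], [0, 0, 0]],
    [[0, 0, 0], [0, 0, 0]],
    [[0, 0, 0], [0, 0, 0]],
    [[0, 0, 0], [0, 0, 0]]
  ],
  "jaw": 1
}}

```text
clock: 21.28
position: [0.5472, -0.3091, 0.2321]
eef_rot: [-2.748, 1.522, -0.002]
contact_force: [-0.7, -0.2, -1.2]
finger_gap: 0.0852
```

{"method": "play_rows", "body": {
  "deltas": [
    [[0, 0, 0], [0, 0, 0]],
    [[0, 0, 0], [0, 0, 0]],
    [[0, 0, 0], [0, 0, 0]]
  ]
}}

```text
clock: 21.65
position: [0.5472, -0.3091, 0.2321]
eef_rot: [-2.748, 1.522, -0.001]
contact_force: [-0.9, -0.0, -1.1]
finger_gap: 0.0855
```

```bash
python3 - <<'E'
from h import *
s=sensors.get_state(); print(s['clock'],s['contact_force'],s['finger_gap'],s['position'])
b=cap('side'); a=cap('scene'); o=np.zeros((450,800,3),np.uint8)
o[:,:400]=cv2.resize(b['image'][70:205,320:440,::-1],(400,450),interpolation=cv2.INTER_CUBIC)
o[:,400:]=cv2.resize(a['image'][150:285,110:230,::-1],(400,450),interpolation=cv2.INTER_CUBIC)
cv2.imwrite('pics/rel.png',o)
y=lambda im:cv2.inRange(cv2.cvtColor(im,cv2.COLOR_RGB2HSV),(18,110,80),(35,255,255))
for c,r in ((b,(360,90,30,80)),(a,(140,180,50,50))):
    x0,y0,w,h=r; m=y(c['image'])[y0:y0+h,x0:x0+w]; ys,xs=np.nonzero(m); print(len(xs),xs.mean()+x0,ys.mean()+y0)
E
```

```text
21.65 [-0.86820983 -0.03927159 -1.1421353 ] 0.08551354278127386 [ 0.54715891 -0.30907219  0.23213844]
437 374.862700228833 131.37070938215103
519 169.47013487475914 211.70520231213874
```

Jaws open, no load. Rising straight up.

{"method": "play_rows", "body": {
  "deltas": [
    [[0, 0, -5], [0, 0, 0]],
    [[0, 0, -20], [0, 0, 0]],
    [[0, 0, -50], [0, 0, 0]],
    [[0, 0, -90], [0, 0, 0]],
    [[0, 0, -130], [0, 0, 0]]
  ]
}}

```text
clock: 22.38
position: [0.5469, -0.309, 0.3647]
eef_rot: [-2.748, 1.522, -0.003]
contact_force: [1.7, -0.1, 0.4]
finger_gap: 0.0854
```

{"method": "play_rows", "body": {
  "deltas": [
    [[0, 0, -30], [0, 0, 0]],
    [[-10, 0, -50], [0, 0, 0]],
    [[-10, 0, -50], [0, 0, 0]],
    [[-10, 0, -50], [0, 0, 0]],
    [[-10, 0, -50], [0, 0, 0]]
  ]
}}

```text
clock: 23.0
position: [0.5415, -0.3006, 0.4111]
eef_rot: [2.748, -1.523, -0.001]
contact_force: [-0.2, 0.1, -0.3]
finger_gap: 0.0855
```

```bash
python3 - <<'E'
from h import *
s=sensors.get_state(); print(s['clock'],s['contact_force'],s['position'])
b=cap('side'); a=cap('scene'); w=cap('wrist'); o=np.zeros((600,800,3),np.uint8)
o[:450,:400]=cv2.resize(b['image'][70:205,320:440,::-1],(400,450),interpolation=cv2.INTER_CUBIC)
o[:450,400:]=cv2.resize(a['image'][150:285,110:230,::-1],(400,450),interpolation=cv2.INTER_CUBIC)
o[450:,:200]=cv2.resize(w['image'][:,:,::-1],(200,150)); o[450:,200:400]=cv2.resize(b['image'][:,:,::-1],(200,150)); o[450:,400:600]=cv2.resize(a['image'][:,:,::-1],(200,150))
cv2.imwrite('pics/fin.png',o)
y=lambda im:cv2.inRange(cv2.cvtColor(im,cv2.COLOR_RGB2HSV),(18,110,80),(35,255,255))
for c,r in ((b,(360,90,30,80)),(a,(140,180,50,50))):
    x0,y0,w_,h=r; m=y(c['image'])[y0:y0+h,x0:x0+w_]; ys,xs=np.nonzero(m); print(len(xs),xs.mean()+x0,ys.mean()+y0)
E
```

```text
23.0 [-0.15158984  0.09516055 -0.34931522] [ 0.54147605 -0.30062399  0.41110693]
436 374.802752293578 131.28440366972478
785 172.07133757961782 210.1923566878981
```

View pics/fin.png

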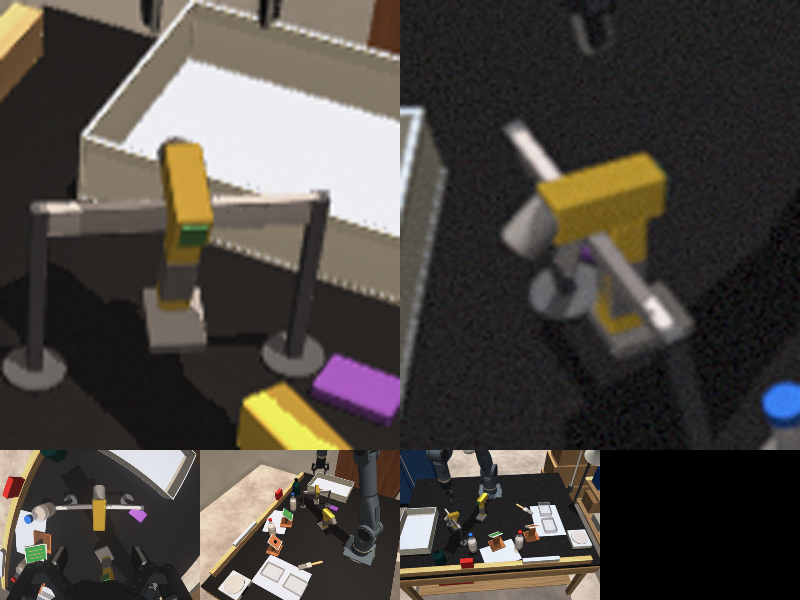

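It hangs on the bar mid-rail, handle leaning against it, and stays put (side-view yellow centroid moved under 0.1 px over 1.3 s). The gripper is well clear, so I'm handing in.

```bash
python3 -c "
from cell import order,sensors
print(order.hand_in(), sensors.get_state()['clock'])"
```

```text
the job is handed in; nothing more can be done
the job is handed in; nothing more can be done
```

The job is done and handed in; the arm's clock read about 23 s when I did so.

- **Measuring:** I gripped the smaller yellow thermometer by its head and pointed its lens at the copper board's dot. By calculation from the measured poses, the lens was 100.6 mm from the dot and its line of sight missed the dot's centre by about 1 mm. I held it there from about 8.8 to 13.0 s without touching the board.
- **Hanging:** I lowered it over the middle of the rail with the bar in the notch, until the bar took the weight. It touched down at TCP z = 0.2325 m, against 0.232 m expected, with about 6 N of press. Then I opened the jaws and rose straight up.
- **Last checks:** The final pictures show it hanging on the bar, tilted a few degrees with its handle against the bar. The side-view centroid stayed put (under 0.1 px over 1.3 s) after release. The gripper is about 18 cm above where it let go, with no contact force, and nothing else looks moved.
- **Disagreements:** The rail height came out about 4–5 mm low when I triangulated it with the coarse side view (0.200–0.201 m against 0.205 m). The touchdown height and the second wrist view agreed with 0.205 m. No check failed.

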